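# Finish the slat crib and hover the medicine carton over it

## Robot

A 6-joint arm with a two-finger parallel gripper is mounted at the origin on the work surface. World frame = base frame: x ahead of the robot, y to its left, z up, the work surface at z = 0. Lengths are in m, angles in rad, forces in N, time in s.
With the tool pointing down it reaches from about 0.35 to 0.95 m from the base axis. Payload 17.4 kg.
Tool frame: the origin (TCP) lies at the very end of the fingers, on their centre line; the grasp point (between the pads) lies 19 mm behind it (pinch_z is the distance from the TCP to the grasp point, in m); z points along the fingers, y is the line along which they close (so a half turn about z gives the same grasp; the last joint's range is limited). The gripper opens to 93 mm and grips with 3 to 60 N. Pads are 15 mm wide; open, the fingers measure 128 mm over their backs; the gripper's body (75 mm by 188 mm) begins 65 mm behind the grasp point.
Start: joints at [1.222, 0.116, 1.442, -0, 1.584, -0.038], TCP at [0.206, 0.643, 0.19] pointing down, gripper open.
Joint ranges: [-2.83, 2.83], [-0.83, 2.19], [0.07, 2.5], [-1.14, 4.28], [0.01, 3], [-2.97, 2.97]. Speed limits (rad/s): [1.89, 1.89, 2.22, 3.14, 3.14, 3.14].

## Interface

Orientations are given as a rotation vector (axis times angle).
In Python, from station import state, capture, get_calibration, hand_in, find_in, silhouettes, pinch_z gives the robot as it stands.
- The arm moves only by the shell command python3 -m pendant 'ROWS' [OPENING] [FORCE]. ROWS is JSON, a list that holds one entry, the list of rows, each a list of 4 numbers: the shift along the tool's x, y, z in m, then the turn about the tool's z in rad. A call has 1 to 8 rows; each row shifts and turns the commanded pose from where the row before left it, along the tool's axes as they then stand; what a row does not reach is not made up. A row lasts 1/10 s, in which the tool goes at most 50 mm and 8.59 degrees, less where a joint would pass 70% of its speed; a pose out of reach is approached as far as the arm can. A call is refused whole if a number of a shift passes 0.05 or a number of a turn 0.15, either way. A call with a gripper value outside its range is refused whole. OPENING is the finger opening in m, from 0 to 0.093, set as the call begins (- or left out, the last holds). The fingers move at their own pace and stop on an object; FORCE is the grip in N (left out, the last holds). Time passes only in rows, so rows that do not move let the fingers close. It gives the time, the measured TCP pose, the force, the opening and the grip force at its end, in the units of the state.
- state(): the state, without advancing time (a new reading comes with each control period).
- capture(name): name is "scene" or "top" or "wrist"; returns (picture, depth): 480x640x3 uint8, blue, green, red; 480x640 float32, m along the optical axis (not along the pixel's ray), 0 where there is no reading.
- get_calibration(name): a dict with "fx", "fy", "cx", "cy" (pixels), "k1" (the pictures are not rectified: a ray, as slopes to the right and down, at radius r is drawn at 1 + k1 r^2 times it, then the intrinsics apply), "camera_from_world" (4x4, takes a point from world to camera coordinates). Camera axes: x right, y down, z forward; pixel columns grow to the right and rows downward; lengths in m; the calibration is good to about 2 mm. A picture is of the moment at which its call begins: read the wrist's pose just before it. get_calibration takes no time and is no camera call; for the wrist camera it gives the pose at the moment of the call.
- hand_in(): hands the job in; it is judged then, once.
Trained networks look in the newest picture that a camera, given by its name, has taken for a name from the list of things; names that differ only in an ending like _2 or _b are one class to them, and where a whole thing is asked for, a point or a joint stands for the part that bears it (a point fixed in the world has none). Each returns a list of dicts, best first, with "p" (0 to 1); they miss things now and then, are a little off and sometimes report something else, mostly with a low value. They report only what shows in the picture. A call takes as long as a camera call. They do not tell look-alikes from the thing itself.
- find_in(camera, thing): "extent" ([centre column, centre row, width, height] in pixels, round what is visible of it).
- silhouettes(camera, thing): "pixels" (480x640 bool, what is visible of it) and "extent" ([centre column, centre row, width, height] in pixels, round what is visible of it).
The state is a dict: "time_s": time; "joint_positions": joint angles; "joint_vel": joint speeds; "tau": joint torques, N m; "position": TCP position; "eef_rot": TCP orientation; "force": force on the tool from outside, world axes, zero at the start; "moment": the same for the moment, N m; "grip_width": finger opening in m; "finger_force": force on a finger pad.
Only numpy, scipy, OpenCV 4.12 (cv2) and the standard library are available. Lean on these libraries where they do the work, as an engineer would, in place of code of your own. Each camera call takes 0.05 s, during which the arm holds its last target. There are 200 camera calls.

## Task

Finish the wooden crib by laying the two long slats crosswise on its top battens, one along each side, outer edges flush with the batten ends and slat ends sticking out equally. Then lift the large medicine carton over the tray of bottles and stop with it level and centred just above the two slats (a finger's breadth, about 15 mm), its long side crosswise to them, without ever letting it touch them, so that a colleague can slip a label under it: finish while still holding it there. Leave the bottles and everything else on the table where they are.

Things in the scene. Friction and masses are not known exactly. Their poses are not given: they have to be found in the camera images.
- crib: Crib of medium-brown wood fixed to the left of the tray; two crossed layers are already nailed. Lower layer: two bearers 150 x 24 x 20 mm along its x axis, centred at y = +50 and -50 mm. Upper layer: two battens 130 (along y) x 24 x 20 mm, centred at x = +60 and -60 mm; their tops are 40 mm above the table. Origin: centre of the footprint, on the table; z up.
- seat_left (a point): Point on the crib at its y = +50 mm, x = 0, z = 40 mm (height of the batten tops): the underside centre of one long slat belongs here, slat along the crib's x axis. Axes as the crib's.
- seat_right (a point): The same at the crib's y = -50 mm, for the other long slat (either slat may take either seat).
- hover_base (a point): Point above the crib's centre at z = 58 mm, level with the tops of the two slats once laid: the centre of the carton's underside must hover above it. Axes as the crib's.
- slat_a: Long loose slat of pale wood, 170 (x) x 30 (y) x 18 mm (z), 60 g, lying flat on the table to the right of the tray. Origin: centre of its underside; x along its length.
- slat_b: The second long loose slat, the same as slat_a.
- carton: Large medicine carton, white with a blue band near the foot and a blue square on top, rigid, 120 (x) x 54 (y) x 70 mm (z), 175 to 350 g, standing on the table to the right of the tray. Origin: centre of its underside; x along its length, z up.
- tray: Open cardboard tray fixed to the table between crib and slats, 260 (x) x 68 (y) x 35 mm high, holding four bottles in a row along x that stand up to 104 mm above the table. Origin: centre of its underside.
- bottle1: Amber bottle, 44 mm diameter, 100 mm tall, loose in the tray; an obstacle to leave alone. Origin: centre of its underside, z up.
- bottle2: Amber bottle, 44 mm diameter, 100 mm tall, loose in the tray; an obstacle to leave alone. Origin: centre of its underside, z up.
- bottle3: Amber bottle, 44 mm diameter, 100 mm tall, loose in the tray; an obstacle to leave alone. Origin: centre of its underside, z up.
- bottle4: Amber bottle, 44 mm diameter, 100 mm tall, loose in the tray; an obstacle to leave alone. Origin: centre of its underside, z up.
- offcut: Short offcut of pale wood, 80 x 30 x 18 mm, loose on the table; not for the crib, leave alone. Origin: centre of its underside.
- small_carton: Small white carton with a red band, 50 x 45 x 45 mm, loose; leave alone. Origin: centre of its underside.
- flat_carton: Flat white carton with a green band, 90 x 60 x 22 mm, loose; leave alone. Origin: centre of its underside.
- pill_jar: White jar, 48 mm diameter, 65 mm tall, loose; leave alone. Origin: centre of its underside.
Not all that is in view belongs to the job. Leave any yellow look-alike of the carton alone.

How it is judged:
On the way, in this order (a step that is already met when the one before it is completed fails the run):
1. both long slats lie on the battens, one along each side, and are let go (z of slat_a in the frame of crib between 0.035 and 0.045 m and angle between the x axis of each of slat_a, slat_b and the x axis of crib, either way round below 0.14 rad and angle between each of slat_a, slat_b's own z axis and vertical below 0.08 rad and linear speed of each of slat_a, slat_b below 0.02 m/s and contact force between the fingers and slat_a below 0.1 N and z of slat_b in the frame of crib between 0.035 and 0.045 m and contact force between the fingers and slat_b below 0.1 N and ((horizontal distance between slat_a and seat_left below 0.016 m and horizontal distance between slat_b and seat_right below 0.016 m) or (horizontal distance between slat_b and seat_left below 0.016 m and horizontal distance between slat_a and seat_right below 0.016 m))), for 0.2 s.
2. the carton passes over the tray of bottles, clear above them (y of carton in the frame of tray between -0.05 and 0.05 m and x of carton in the frame of tray between -0.16 and 0.16 m and height (world z) of carton above 0.105 m), for 0.03 s.
At the end, for the whole second after the job is handed in: Carton held in the fingers (over 1 N), still, level (0.12 rad), 4 to 32 mm above the slats, within 16 mm of the crib's centre, crosswise to the slats (0.14 rad), touching neither slats nor crib; both slats flat on the battens, released, within 16 mm of their seats and 0.14 rad of the crib's x (all of step 1 and z of carton in the frame of hover_base between 0.004 and 0.032 m and horizontal distance between carton and hover_base below 0.016 m and angle between the x axis of carton and the y axis of crib, either way round below 0.14 rad and angle between carton's own z axis and vertical below 0.12 rad and linear speed of carton below 0.02 m/s and contact force between the fingers and carton above 1 N and contact force between carton and slat_a below 0.1 N and contact force between carton and slat_b below 0.1 N and contact force between carton and crib below 0.1 N); the arm keeps its last pose, push and grip.
It fails at once if the carton touches the slats or the crib at the crib (horizontal distance between carton and crib below 0.2 m and (contact force between carton and slat_a above 0.3 N or contact force between carton and slat_b above 0.3 N or contact force between carton and crib above 0.3 N)).
It fails at once if a bottle in the tray is knocked or displaced by more than 25 mm (distance of any of bottle1, bottle2, bottle3, bottle4 from where it was at the start of the episode above 0.025 m or angle between any of bottle1, bottle2, bottle3, bottle4's own z axis and vertical above 0.4 rad).
It fails at once if a bystander is displaced by more than 30 mm (distance of any of offcut, small_carton, flat_carton, pill_jar from where it was at the start of the episode above 0.03 m).
It also fails if it takes over 72 s, if anything falls off the work surface, if the arm or the gripper's body presses on something with over 40 N, if the wrist force passes 120 N, or if a joint passes its speed limit or range.

## Working session

There is one attempt and no reset: what is moved stays moved. The work goes in short steps, Python scripts to look and compute and a shell command to move; the robot and the scene stay as the last step left them, time stands still between calls to the robot, and variables do not carry over. Pictures are saved under pics/ and viewed, at most 10 in all, crops included, and the job is handed in when it is done.

```bash
ls; mkdir -p pics; cat > h.py <<'E'
import numpy as np, cv2
from station import *
from scipy.spatial.transform import Rotation as R
def cloud(cam,depth,cal):
    # world xyz per pixel
    v,u=np.mgrid[0:480,0:640].astype(float)
    K=np.array([[cal['fx'],0,cal['cx']],[0,cal['fy'],cal['cy']],[0,0,1]])
    p=cv2.undistortPoints(np.stack([u.ravel(),v.ravel()],1)[:,None],K,np.array([cal['k1'],0,0,0.]))[:,0]
    p=p.reshape(480,640,2); P=np.dstack([p[...,0]*depth,p[...,1]*depth,depth])
    T=np.linalg.inv(np.array(cal['camera_from_world']))
    W=P@T[:3,:3].T+T[:3,3]; W[depth<=0]=np.nan
    return W
def rect(W,mask,zlo,zhi):
    m=mask&(W[...,2]>zlo)&(W[...,2]<zhi); q=W[m]
    if len(q)<20: return None
    c,s,a=cv2.minAreaRect((q[:,:2]*1000).astype(np.float32))
    if s[0]<s[1]: s=s[::-1]; a+=90
    a=(a+90)%180-90
    return np.round(c,1),np.round(s,1),round(a,1),round(float(np.median(q[:,2]))*1000,1),len(q)
def st():
    s=state(); r=R.from_rotvec(s['eef_rot']).as_matrix()
    print('t',round(s['time_s'],2),'pos',np.round(s['position'],4),'x',np.round(r[:,0],3),'y',np.round(r[:,1],3),'z',np.round(r[:,2],3),'w',round(s['grip_width'],4),'ff',s['finger_force'],'F',np.round(s['force'],1),'q',np.round(s['joint_positions'],2))
    return s,r
E
python3 - <<'E'
from h import *
st()
for c in ('top','scene'):
    im,d=capture(c); cal=get_calibration(c); cv2.imwrite(f'pics/{c}0.png',im); np.savez(f'{c}0.npz',im=im,d=d)
    W=cloud(c,d,cal); print(c,'cam pos',np.linalg.inv(np.array(cal['camera_from_world']))[:3,3])
    for n in ('crib','slat_a','carton','tray','bottle1','offcut','small_carton','flat_carton','pill_jar'):
        for o in silhouettes(c,n)[:6]:
            m=o['pixels'];z=W[...,2][m]; zt=np.nanpercentile(z,90)
            print(n,round(o['p'],2),np.round(o['extent']),'top',round(zt*1000),rect(W,m,zt-.006,zt+.006))
E
```

```text
pics
t 0.0 pos [0.2064 0.6424 0.1893] x [-0.952  0.306  0.   ] y [ 0.306  0.952 -0.001] z [-0.    -0.001 -1.   ] w 0.093 ff 0.0 F [0.  0.6 0.2] q [ 1.22  0.12  1.44  0.    1.58 -0.04]
top cam pos [ 0.45296203 -0.05709313  1.02082465]
crib 0.72 [178. 266.  65.  69.] top 41 (array([472.9, 283.6]), array([144.3, 131.3]), 3.8, 39.6, 1282)
slat_a 0.72 [365. 254.  33.  72.] top 19 (array([ 507.2, -132.8]), array([167.8,  29.6]), -11.8, 17.2, 935)
slat_a 0.63 [418. 264.  31.  79.] top 19 (array([ 488.4, -251.2]), array([169.4,  31.4]), 7.9, 17.1, 1034)
carton 0.94 [479. 317.  74.  58.] top 71 (array([ 377.1, -377.3]), array([120.8,  54.5]), 51.7, 69.0, 1517)
carton 0.81 [503. 159.  50.  68.] top 71 (array([ 718.1, -431.4]), array([120.7,  55.1]), -14.2, 69.1, 1366)
carton 0.72 [481. 239.  42.  60.] top 71 (array([ 541.5, -386.1]), array([120. ,  55.7]), -7.7, 69.0, 1444)
carton 0.3 [176. 266.  67.  68.] top 41 (array([472.9, 282.8]), array([144.3, 129.7]), 3.8, 39.6, 1281)
tray 0.68 [284. 248.  33. 118.] top 35 (array([519.2,  44.4]), array([260. ,  68.4]), 3.2, 33.9, 570)
bottle1 0.92 [286
[... 2324 characters left out ...]
613.3,  47.5]), array([20.5, 19.5]), -46.0, 104.0, 69)
bottle1 0.63 [348. 232.  20.  39.] top 98 (array([555. ,  45.4]), array([17.7, 16.7]), 70.1, 99.5, 42)
offcut 0.57 [343. 327.  28.  32.] top 20 (array([ 708.1, -143. ]), array([80.4, 31. ]), -76.5, 18.3, 445)
small_carton 0.92 [289. 367.  38.  36.] top 47 (array([ 693.3, -298. ]), array([51.5, 45.4]), -23.0, 45.5, 561)
flat_carton 0.66 [466. 218.  41.  27.] top 24 (array([719.4, 336.2]), array([94.3, 59.5]), -89.6, 22.7, 521)
flat_carton 0.64 [285. 367.  38.  37.] top 47 (array([ 693.3, -298. ]), array([51.5, 45.4]), -23.2, 45.5, 559)
pill_jar 0.71 [436. 249.  25.  31.] top 66 (array([731.6, 159.9]), array([43.4, 39.8]), 83.9, 65.3, 200)
```

View pics/top0.png

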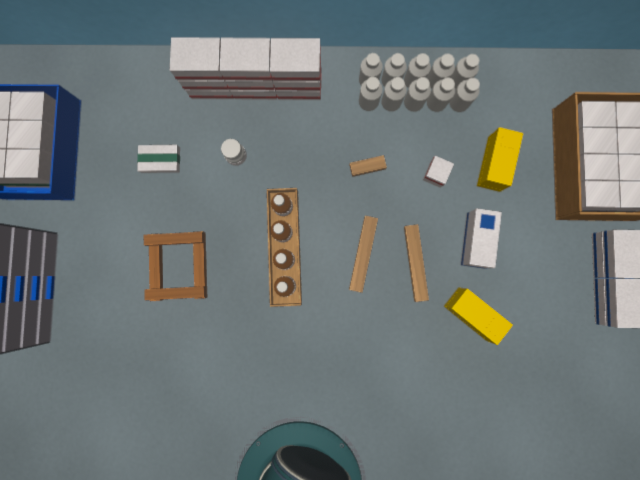

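```bash
python3 - <<'E'
import cv2,numpy as np
a=cv2.imread('pics/top0.png'); b=cv2.imread('pics/scene0.png')
A=cv2.resize(a[110:370,340:560],(400,473)); B=cv2.resize(b[250:480,110:310],(400,460))
B=cv2.copyMakeBorder(B,0,13,0,0,0)
cv2.imwrite('pics/crop0.png',np.hstack([A,B]))
E
```

```text
(no output)
```

View pics/crop0.png

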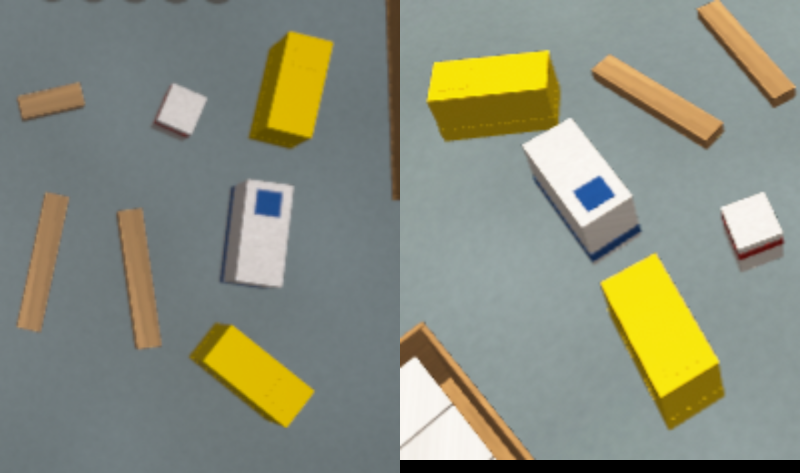

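Candidates for the carton in the top view are yellow (479,317), yellow (503,159) and white with a blue square and band (481,239). I choose the white one. For the slats, (365,254) and (418,264) are the long ones. (368,165) is the 80 mm offcut, which I leave alone. The close crop confirms all of this, and the measured sizes match.

```bash
cat >> h.py <<'E'
def to(x,y,z,yaw,r0=None,p0=None):
    """shift in tool axes after the turn (mm), and turn (rad) about tool z; yaw of tool x in deg"""
    s,r=st()
    now=np.degrees(np.arctan2(r[1,0],r[0,0])); dy=(yaw-now+180)%360-180
    a=np.radians(yaw); X=np.array([np.cos(a),np.sin(a)]); Y=np.array([np.sin(a),-np.cos(a)])
    d=np.array([x,y,z])-np.array(s['position'])*1000
    print('yaw now',round(now,1),'turn',round(-np.radians(dy),3),'then dx %.1f dy %.1f dz %.1f'%(d[:2]@X,d[:2]@Y,-d[2]))
E
python3 -c "
from h import *
to(507.2,-132.8,100,168.2)"
```

```text
t 1.0 pos [0.2064 0.6427 0.19  ] x [-0.952  0.306  0.   ] y [ 0.306  0.952 -0.   ] z [-0. -0. -1.] w 0.0932 ff 0.0 F [ 0.7 -0.1 -0.1] q [ 1.22  0.12  1.44  0.    1.58 -0.04]
yaw now 162.2 turn -0.105 then dx -453.0 dy -697.6 dz 90.0
```

```bash
python3 -m pendant '[[[0,0,0,-0.105],[-0.0266,-0.041,0,0],[-0.0266,-0.041,0,0],[-0.0266,-0.041,0,0],[-0.0266,-0.041,0,0],[-0.0266,-0.041,0,0],[-0.0266,-0.041,0,0],[-0.0266,-0.041,0,0]]]' 0.093 30
python3 -m pendant '[[[-0.0266,-0.041,0,0],[-0.0266,-0.041,0,0],[-0.0266,-0.041,0,0],[-0.0266,-0.041,0,0],[-0.0266,-0.041,0,0],[-0.0266,-0.041,0,0],[-0.0266,-0.041,0,0],[-0.0266,-0.041,0,0]]]'
python3 -m pendant '[[[-0.0266,-0.041,0.03,0],[-0.0266,-0.041,0.03,0],[0,0,0.03,0],[0,0,0,0],[0,0,0,0],[0,0,0,0]]]'
python3 -c "
from h import *
to(507.2,-132.8,4,168.2)"
```

```text
time_s: 1.8
position: [0.3303, 0.3219, 0.1902]
eef_rot: [0.322, 3.125, 0.001]
force: [0.3, 0.4, 1.1]
grip_width: 0.0927
finger_force: 0.0
time_s: 2.6
position: [0.4716, -0.0431, 0.1904]
eef_rot: [0.323, 3.124, 0.0]
force: [0.5, -0.0, -0.1]
grip_width: 0.0929
finger_force: 0.0
time_s: 3.2
position: [0.5028, -0.1199, 0.1098]
eef_rot: [0.321, 3.123, -0.001]
force: [-0.3, 0.3, 0.6]
grip_width: 0.0934
finger_force: 0.0
t 3.2 pos [ 0.5028 -0.1199  0.1098] x [-0.979  0.203 -0.002] y [ 0.203  0.979 -0.   ] z [ 0.002 -0.001 -1.   ] w 0.0934 ff 0.0 F [-0.3  0.3  0.6] q [-0.28 -0.2   1.88  0.    1.46 -1.65]
yaw now 168.3 turn 0.001 then dx -6.9 dy -11.8 dz 105.8
```

```bash
python3 -m pendant '[[[-0.0069,-0.0118,0.03,0],[0,0,0.03,0],[0,0,0.025,0],[0,0,0.015,0],[0,0,0.006,0],[0,0,0,0],[0,0,0,0],[0,0,0,0]]]'
python3 -m pendant '[[[0,0,0,0],[0,0,0,0],[0,0,0,0],[0,0,0,0],[0,0,0,0],[0,0,0,0],[0,0,0,0],[0,0,0,0]]]' 0.01 30
```

```text
time_s: 4.0
position: [0.5072, -0.1335, 0.0031]
eef_rot: [0.322, 3.123, -0.001]
force: [0.6, 1.3, 0.1]
grip_width: 0.0929
finger_force: 0.0
time_s: 4.8
position: [0.5065, -0.1333, 0.0017]
eef_rot: [-0.323, -3.125, 0.0]
force: [0.3, 0.1, 0.3]
grip_width: 0.0336
finger_force: 0.0
```

```bash
python3 -m pendant '[[[0,0,0,0],[0,0,0,0],[0,0,0,0],[0,0,0,0]]]'
python3 -m pendant '[[[0,0,-0.01,0],[0,0,-0.03,0],[0,0,-0.04,-0.075],[0,0,-0.04,-0.075],[0,0,-0.04,-0.075],[0,0,0,-0.045],[0,0,0,0],[0,0,0,0]]]'
python3 -c "
from h import *
to(469.7,333.2,162,183.8)"
```

```text
time_s: 5.2
position: [0.5065, -0.1333, 0.0017]
eef_rot: [-0.323, -3.125, 0.0]
force: [0.6, -0.2, 0.2]
grip_width: 0.0105
finger_force: 0.0
time_s: 6.0
position: [0.5062, -0.1332, 0.1614]
eef_rot: [0.098, -3.139, -0.0]
force: [-0.6, 0.4, 0.4]
grip_width: 0.0095
finger_force: 0.0
t 6.0 pos [ 0.5062 -0.1332  0.1614] x [-0.998 -0.063  0.001] y [-0.063  0.998  0.   ] z [-0.001  0.    -1.   ] w 0.0095 ff 0.0 F [-0.6  0.4  0.4] q [-0.31 -0.21  1.8   0.    1.55 -1.94]
yaw now -176.4 turn -0.004 then dx 5.5 dy 467.8 dz -0.6
```

The fingers closed to 10 mm, so they missed the slat. I'll look again.

```bash
python3 - <<'E'
from h import *
for c in ('wrist','scene','top'):
    im,d=capture(c); cal=get_calibration(c); cv2.imwrite(f'pics/{c}1.png',im); np.savez(f'{c}1.npz',im=im,d=d)
    W=cloud(c,d,cal); print(c,'cam pos',np.linalg.inv(np.array(cal['camera_from_world']))[:3,3])
    for n in ('slat_a',):
        for o in silhouettes(c,n)[:6]:
            m=o['pixels'];z=W[...,2][m]; zt=np.nanpercentile(z,90)
            print(n,round(o['p'],2),np.round(o['extent']),'top',round(zt*1000),rect(W,m,zt-.006,zt+.006))
a=cv2.resize(cv2.imread('pics/wrist1.png'),(400,300)); b=cv2.resize(cv2.imread('pics/scene1.png')[200:400,180:446],(400,300))
cv2.imwrite('pics/v1.png',np.hstack([a,b]))
E
```

```text
wrist cam pos [ 0.431733   -0.13788824  0.35564349]
slat_a 0.78 [320. 208.  86. 200.] top 18 (array([ 504.3, -133.7]), array([166.5,  29.9]), -11.5, 17.4, 6454)
slat_a 0.74 [170. 179.  79. 210.] top 18 (array([ 487.1, -252.1]), array([169.7,  31. ]), 7.7, 17.4, 8042)
scene cam pos [ 1.07826048 -0.61575636  0.8443114 ]
slat_a 0.79 [237. 301.  68.  49.] top 21 (array([ 489.2, -250.8]), array([171.3,  32.5]), 7.3, 18.7, 859)
slat_a 0.75 [284. 276.  50.  56.] top 21 (array([ 507.5, -133.6]), array([172.1,  32.7]), -12.1, 18.7, 732)
top cam pos [ 0.45296203 -0.05709313  1.02082465]
slat_a 0.58 [361. 282.  21.  27.] top 19 (array([ 451.2, -122. ]), array([56. , 29.6]), -11.6, 17.2, 322)
```

View pics/v1.png

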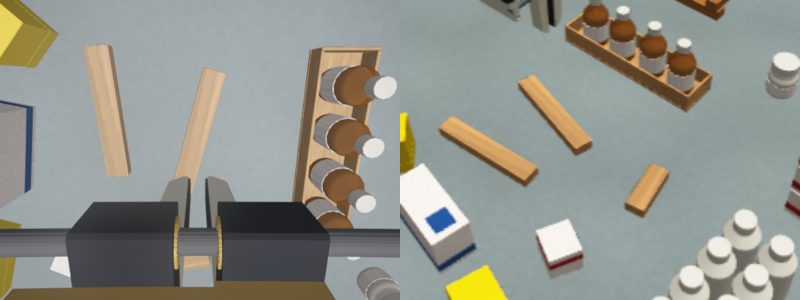

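Slat unmoved in wrist view (≈(320,208) full-scale), with fingers above it. I'll check where the fingertips really are, using the scene and wrist depth.

```bash
python3 - <<'E'
from h import *
st()
for c in ('scene','wrist','top'):
    f=np.load(f'{c}1.npz'); W=cloud(c,f['d'],get_calibration(c))
    m=(abs(W[...,0]-.506)<.1)&(abs(W[...,1]+.133)<.13)&(W[...,2]>.06)
    q=W[m]; print(c,len(q))
    if len(q)==0: continue
    h,e=np.histogram(q[:,2],bins=np.arange(.06,.4,.01)); print(dict(zip(np.round(e[:-1],2).tolist(),h.tolist())))
    lo=q[q[:,2]<q[:,2].min()+.03]; print('low',np.round(lo.min(0),3),np.round(np.median(lo,0),3),np.round(lo.max(0),3))
    v,u=np.where(m&(W[...,2]<.2)); print('px', (u.min(),u.max(),v.min(),v.max()) if len(u) else None)
E
```

```text
t 6.3 pos [ 0.5063 -0.1333  0.1613] x [-0.998 -0.064  0.001] y [-0.064  0.998  0.   ] z [-0.001  0.    -1.   ] w 0.0099 ff 0.0 F [ 0.6 -0.   0.9] q [-0.31 -0.21  1.8   0.    1.55 -1.94]
scene 13708
{0.06: 0, 0.07: 0, 0.08: 0, 0.09: 0, 0.1: 0, 0.11: 0, 0.12: 0, 0.13: 0, 0.14: 0, 0.15: 0, 0.16: 0, 0.17: 0, 0.18: 3, 0.19: 35, 0.2: 76, 0.21: 70, 0.22: 77, 0.23: 83, 0.24: 68, 0.25: 29, 0.26: 2, 0.27: 116, 0.28: 384, 0.29: 495, 0.3: 318, 0.31: 1201, 0.32: 207, 0.33: 143, 0.34: 95, 0.35: 161, 0.36: 306, 0.37: 287, 0.38: 25}
low [ 0.498 -0.154  0.189] [ 0.515 -0.128  0.207] [ 0.52  -0.112  0.219]
px (np.int64(272), np.int64(286), np.int64(212), np.int64(221))
wrist 74959
{0.06: 0, 0.07: 0, 0.08: 0, 0.09: 0, 0.1: 0, 0.11: 0, 0.12: 0, 0.13: 0, 0.14: 0, 0.15: 0, 0.16: 0, 0.17: 0, 0.18: 22, 0.19: 481, 0.2: 846, 0.21: 1036, 0.22: 989, 0.23: 535, 0.24: 466, 0.25: 137, 0.26: 236, 0.27: 1013, 0.28: 12649, 0.29: 46838, 0.3: 9711, 0.31: 0, 0.32: 0, 0.33: 0, 0.34: 0, 0.35: 0, 0.36: 0, 0.37: 0, 0.38: 0}
low [ 0.495 -0.154  0.189] [ 0.498 -0.138  0.207] [ 0.514 -0.113  0.219]
px (np.int64(270), np.int64(363), np.int64(282), np.int64(319))
top 14167
{0.06: 0, 0.07: 0, 0.08: 0, 0.09: 0, 0.1: 0, 0.11: 0, 0.12: 0, 0.13: 0, 0.14: 0, 0.15: 0, 0.16: 0, 0.17: 0, 0.18: 0, 0.19: 0, 0.2: 0, 0.21: 0, 0.22: 0, 0.23: 0, 0.24: 0, 0.25: 0, 0.26: 0, 0.27: 0, 0.28: 30, 0.29: 62, 0.3: 1, 0.31: 312, 0.32: 0, 0.33: 0, 0.34: 0, 0.35: 0, 0.36: 0, 0.37: 0, 0.38: 1}
low [ 0.47  -0.116  0.282] [ 0.474 -0.094  0.291] [ 0.533 -0.043  0.311]
px None
```

The scene and wrist depth both put the fingertips at about z=0.189, while the reported TCP is 0.161, so the real finger end is about 27 mm higher than reported. That explains closing above the slat. I'll measure it again with the fingers open.

```bash
python3 -m pendant '[[[0,0,0,0.09],[0,0,0,0.09],[0,0,0,0.09],[0,0,0,0],[0,0,0,0],[0,0,0,0],[0,0,0,0],[0,0,0,0]]]' 0.093 30
python3 - <<'E'
from h import *
import station
s,r=st(); print('pinch_z',pinch_z() if callable(pinch_z) else pinch_z)
t=np.array(s['position'])
for c in ('scene','wrist'):
    im,d=capture(c); W=cloud(c,d,get_calibration(c)); L=(W-t)@r
    m=(abs(L[...,0])<.03)&(abs(L[...,1])<.08)&(W[...,2]>.06)&(L[...,2]>-.08)
    q=L[m]
    for sgn in (1,-1):
        a=q[(q[:,1]*sgn>0)]; 
        if len(a)>10:
            b=a[a[:,2]>np.percentile(a[:,2],99)-.015]; print(c,sgn,len(a),'tip toolz max',np.round(np.percentile(a[:,2],[50,98,99.5,100]),4),'tip y',np.round([b[:,1].min(),b[:,1].max()],4),'x',np.round([b[:,0].min(),b[:,0].max()],4))
to(507.3,-133.2,0,168.3)
E
```

```text
time_s: 7.1
position: [0.5065, -0.1333, 0.1617]
eef_rot: [-0.322, -3.125, -0.0]
force: [0.0, 0.7, 0.5]
grip_width: 0.0697
finger_force: 0.0
t 7.1 pos [ 0.5065 -0.1333  0.1617] x [-0.979  0.204  0.   ] y [0.204 0.979 0.   ] z [-0.  0. -1.] w 0.0697 ff 0.0 F [0.  0.7 0.5] q [-0.31 -0.21  1.8   0.    1.55 -1.67]
pinch_z 0.0188
scene 1 189 tip toolz max [-0.0569 -0.0318 -0.0309 -0.0294] tip y [0.0352 0.0511] x [-0.0114  0.0037]
scene -1 172 tip toolz max [-0.0586 -0.0329 -0.0305 -0.0296] tip y [-0.0486 -0.0326] x [-0.0117  0.0077]
wrist 1 3937 tip toolz max [-0.0608 -0.0308 -0.0289 -0.0279] tip y [0.0365 0.0507] x [-0.0078  0.01  ]
wrist -1 3917 tip toolz max [-0.0606 -0.0308 -0.0288 -0.0279] tip y [-0.0509 -0.0364] x [-0.0076  0.0104]
t 7.2 pos [ 0.5065 -0.1333  0.1617] x [-0.979  0.204 -0.   ] y [0.204 0.979 0.   ] z [ 0.  0. -1.] w 0.0776 ff 0.0 F [0.7 0.5 0.4] q [-0.31 -0.21  1.8   0.    1.55 -1.67]
yaw now 168.2 turn -0.001 then dx -0.8 dy 0.3 dz 161.7
```

```bash
python3 -m pendant '[[[0,0,0.04,0],[0,0,0.04,0],[0,0,0.04,0],[0,0,0.035,0],[0,0,0.016,0],[0,0,0.006,0],[0,0,0,0],[0,0,0,0]]]'
python3 - <<'E'
from h import *
s,r=st(); t=np.array(s['position']); c='wrist'
im,d=capture(c); W=cloud(c,d,get_calibration(c)); L=(W-t)@r
m=(abs(L[...,0])<.03)&(abs(L[...,1])<.09)&(abs(L[...,1])>.03)&(W[...,2]>.004)&(L[...,2]>-.08)
print('tip z',np.round(np.percentile(W[...,2][m],[0,.5,2,10]),4))
E
```

```text
time_s: 8.0
position: [0.5075, -0.1336, -0.0135]
eef_rot: [0.322, 3.123, -0.001]
force: [1.7, 0.2, -0.2]
grip_width: 0.0931
finger_force: 0.0
t 8.0 pos [ 0.5075 -0.1336 -0.0135] x [-0.979  0.204 -0.002] y [ 0.204  0.979 -0.   ] z [ 0.002 -0.001 -1.   ] w 0.0931 ff 0.0 F [ 1.7  0.2 -0.2] q [-0.31 -0.08  1.98  0.    1.24 -1.67]
tip z [0.0139 0.0153 0.0171 0.0241]
```

```bash
python3 -m pendant '[[[0,0,0.005,0],[0,0,0.004,0],[0,0,0,0],[0,0,0,0]]]'
python3 -m pendant '[[[0,0,0,0],[0,0,0,0],[0,0,0,0],[0,0,0,0],[0,0,0,0],[0,0,0,0],[0,0,0,0],[0,0,0,0]]]' 0.02 30
python3 -m pendant '[[[0,0,0,0],[0,0,0,0],[0,0,0,0],[0,0,0,0]]]'
```

```text
time_s: 8.45
position: [0.5064, -0.1333, -0.0243]
eef_rot: [-0.323, -3.125, -0.0]
force: [0.1, -0.4, 0.2]
grip_width: 0.0927
finger_force: 0.0
time_s: 9.25
position: [0.5065, -0.1333, -0.0243]
eef_rot: [-0.323, -3.125, 0.0]
force: [-0.4, 0.7, -0.1]
grip_width: 0.0338
finger_force: 0.0
time_s: 9.65
position: [0.5065, -0.1333, -0.0243]
eef_rot: [0.323, 3.125, -0.0]
force: [-0.5, -0.6, 1.0]
grip_width: 0.03
finger_force: 30.0
```

```bash
python3 -m pendant '[[[0,0,-0.01,0],[0,0,-0.03,0],[0,0,-0.04,-0.09],[0,0,-0.04,-0.09],[0,0,-0.04,-0.09],[0,0,-0.02,0],[0,0,0,0],[0,0,0,0]]]'
python3 -c "
from h import *
to(469.7,333.2,162,183.8)"
```

```text
time_s: 10.45
position: [0.5064, -0.1333, 0.1558]
eef_rot: [-0.1, 3.14, -0.0]
force: [1.7, 0.1, -0.8]
grip_width: 0.0298
finger_force: 30.0
t 10.45 pos [ 0.5064 -0.1333  0.1558] x [-0.998 -0.064 -0.   ] y [-0.064  0.998 -0.   ] z [ 0. -0. -1.] w 0.0298 ff 29.997375011444092 F [ 1.7  0.1 -0.8] q [-0.31 -0.21  1.81  0.    1.54 -1.94]
yaw now -176.3 turn -0.002 then dx 5.7 dy 467.9 dz -6.2
```

```bash
python3 -m pendant '[[[0,0.02,0,0],[0,0.038,0,0],[0,0.045,0,0],[0,0.045,0,0],[0,0.045,0,0],[0,0.045,0,0],[0,0.045,0,0],[0,0.045,0,0]]]'
python3 -m pendant '[[[0.003,0.045,0,0],[0.003,0.045,0,0],[0,0.035,0,0],[0,0.015,0,0],[0,0,0.02,0],[0,0,0.03,0],[0,0,0,0],[0,0,0,0]]]'
python3 - <<'E'
from h import *
to(469.7,333.2,15,183.8)
for c in ('wrist','top'):
    im,d=capture(c); cal=get_calibration(c); cv2.imwrite(f'pics/{c}2.png',im)
    W=cloud(c,d,cal)
    for n in ('slat_a','crib'):
        for o in silhouettes(c,n)[:3]:
            m=o['pixels'];z=W[...,2][m]; zt=np.nanpercentile(z,85)
            print(c,n,round(o['p'],2),np.round(o['extent']),'top',round(zt*1000),rect(W,m,zt-.006,zt+.006))
E
```

```text
time_s: 11.25
position: [0.4843, 0.1956, 0.1542]
eef_rot: [0.101, -3.138, 0.001]
force: [2.0, -0.5, -1.0]
grip_width: 0.0298
finger_force: 30.0
time_s: 12.05
position: [0.4703, 0.3326, 0.1055]
eef_rot: [0.1, -3.139, 0.001]
force: [0.6, -0.3, -0.1]
grip_width: 0.0296
finger_force: 30.0
t 12.05 pos [0.4703 0.3326 0.1055] x [-0.998 -0.064  0.001] y [-0.064  0.998 -0.001] z [-0.001 -0.001 -1.   ] w 0.0296 ff 29.997448325157166 F [ 0.6 -0.3 -0.1] q [ 0.57 -0.06  1.76 -0.    1.44 -1.06]
yaw now -176.4 turn -0.003 then dx 0.6 dy 0.6 dz 90.5
wrist slat_a 0.65 [315. 274.  86. 371.] top 149 (array([463. , 332.5]), array([155. ,  30.5]), 3.8, 148.6, 24514)
wrist crib 0.73 [204. 222. 148. 200.] top 41 (array([467.4, 262.7]), array([130.7,  89.6]), 4.0, 40.8, 7323)
top slat_a 0.89 [416. 264.  26.  80.] top 19 (array([ 488.7, -251.2]), array([169.4,  30.9]), 7.8, 17.0, 1025)
top slat_a 0.82 [134. 266.  24.  86.] top 151 (array([472.2, 333.6]), array([169. ,  31.1]), 3.5, 149.1, 637)
top crib 0.69 [281. 231.  21.  26.] top 102 (array([551.7,  48.3]), array([20.4, 19.2]), 54.1, 103.1, 86)
top crib 0.67 [176. 265.  65.  69.] top 41 (array([472.9, 284.2]), array([144.4, 131.9]), 3.8, 39.6, 1213)
```

```bash
python3 -m pendant '[[[0.0025,0.0005,0.03,0],[0,0,0.03,0],[0,0,0.015,0],[0,0,0.01,0],[0,0,0.004,0],[0,0,0.002,0],[0,0,0,0],[0,0,0,0]]]'
python3 -m pendant '[[[0,0,0,0],[0,0,0,0],[0,0,0,0]]]'
```

```text
time_s: 13.15
position: [0.4684, 0.334, 0.0158]
eef_rot: [-0.101, 3.139, 0.001]
force: [0.5, 0.3, -0.5]
grip_width: 0.0296
finger_force: 30.0
time_s: 13.45
position: [0.4684, 0.334, 0.0157]
eef_rot: [-0.101, 3.139, 0.001]
force: [-0.2, -0.6, 5.9]
grip_width: 0.0295
finger_force: 30.0
```

```bash
python3 -m pendant '[[[0,0,0,0],[0,0,0,0],[0,0,0,0],[0,0,0,0],[0,0,0,0]]]' 0.06
python3 -m pendant '[[[0,0,-0.02,0],[0,0,-0.04,0],[0,0,-0.04,0],[0,0,-0.04,0],[0,0,0,0],[0,0,0,0],[0,0,0,0]]]' 0.093
python3 - <<'E'
from h import *
to(488.5,-251.3,-24,187.8)
c='wrist'; im,d=capture(c); W=cloud(c,d,get_calibration(c))
for o in silhouettes(c,'slat_a')[:3]:
    m=o['pixels'];z=W[...,2][m]; zt=np.nanpercentile(z,85)
    print(c,round(o['p'],2),np.round(o['extent']),'top',round(zt*1000),rect(W,m,zt-.006,zt+.006))
E
```

```text
time_s: 13.95
position: [0.4679, 0.3337, 0.0147]
eef_rot: [0.101, -3.14, 0.0]
force: [-0.1, -0.2, 1.3]
grip_width: 0.0593
finger_force: 0.0
time_s: 14.65
position: [0.4675, 0.3334, 0.1533]
eef_rot: [0.101, -3.138, 0.001]
force: [-0.3, 0.6, 0.6]
grip_width: 0.0929
finger_force: 0.0
t 14.65 pos [0.4675 0.3334 0.1533] x [-0.998 -0.064  0.002] y [-0.064  0.998 -0.001] z [-0.001 -0.001 -1.   ] w 0.0929 ff 0.0 F [-0.3  0.6  0.6] q [ 0.58 -0.09  1.71 -0.    1.52 -1.06]
yaw now -176.3 turn -0.072 then dx 58.6 dy -582.1 dz 177.3
wrist 0.72 [318. 223.  45. 233.] top 58 (array([467.8, 334.1]), array([169.3,  30. ]), 3.9, 57.6, 9496)
```

```bash
python3 -m pendant '[[[0,0,0,-0.072],[0.0045,-0.045,0,0],[0.0045,-0.045,0,0],[0.0045,-0.045,0,0],[0.0045,-0.045,0,0],[0.0045,-0.045,0,0],[0.0045,-0.045,0,0],[0.0045,-0.045,0,0]]]'
python3 -m pendant '[[[0.0045,-0.045,0,0],[0.0045,-0.045,0,0],[0.0045,-0.045,0,0],[0.0045,-0.045,0,0],[0.0045,-0.045,0.03,0],[0.0045,-0.042,0.04,0],[0,0,0.03,0],[0,0,0,0]]]'
python3 -m pendant '[[[0,0,0,0],[0,0,0,0]]]'
python3 - <<'E'
from h import *
to(488.5,-251.3,-24,187.8)
E
```

```text
time_s: 15.55
position: [0.4789, 0.0156, 0.1539]
eef_rot: [0.214, -3.133, -0.0]
force: [1.5, 0.2, 0.2]
grip_width: 0.0931
finger_force: 0.0
time_s: 16.35
position: [0.4861, -0.2409, 0.0576]
eef_rot: [0.211, -3.128, -0.007]
force: [0.1, 0.9, 0.3]
grip_width: 0.0929
finger_force: 0.0
time_s: 16.55
position: [0.4895, -0.2411, 0.0646]
eef_rot: [-0.215, 3.132, -0.002]
force: [0.2, -0.4, 0.9]
grip_width: 0.0931
finger_force: 0.0
t 16.55 pos [ 0.4895 -0.2411  0.0646] x [-0.991 -0.137 -0.002] y [-0.137  0.991 -0.001] z [ 0.002 -0.001 -1.   ] w 0.0931 ff 0.0 F [ 0.2 -0.4  0.9] q [-0.5  -0.11  1.87  0.    1.38 -2.21]
yaw now -172.1 turn 0.001 then dx 2.4 dy -9.9 dz 88.6
```

```bash
python3 -m pendant '[[[0.0024,-0.0099,0.03,0],[0,0,0.03,0],[0,0,0.013,0],[0,0,0.004,0],[0,0,0,0],[0,0,0,0],[0,0,0,0]]]'
python3 -c "
from h import *
to(488.5,-251.3,-24,187.8)"
```

```text
time_s: 17.25
position: [0.4884, -0.2518, -0.0129]
eef_rot: [-0.214, 3.133, -0.002]
force: [-0.3, 0.6, 0.2]
grip_width: 0.0928
finger_force: 0.0
t 17.25 pos [ 0.4884 -0.2518 -0.0129] x [-0.991 -0.136 -0.001] y [-0.136  0.991 -0.001] z [ 0.002 -0.001 -1.   ] w 0.0928 ff 0.0 F [-0.3  0.6  0.2] q [-0.52 -0.03  1.93 -0.    1.24 -2.23]
yaw now -172.2 turn 0.0 then dx -0.2 dy 0.5 dz 11.1
```

Then grip, lift and turn back to the crib's heading (+0.07).

```bash
python3 -m pendant '[[[0,0,0.006,0],[0,0,0.004,0],[0,0,0,0],[0,0,0,0]]]'
python3 -m pendant '[[[0,0,0,0],[0,0,0,0],[0,0,0,0],[0,0,0,0],[0,0,0,0],[0,0,0,0],[0,0,0,0],[0,0,0,0]]]' 0.02 30
python3 -m pendant '[[[0,0,0,0],[0,0,0,0],[0,0,0,0]]]'
python3 -m pendant '[[[0,0,-0.01,0],[0,0,-0.03,0],[0,0,-0.04,0.07],[0,0,-0.04,0],[0,0,-0.04,0],[0,0,-0.02,0],[0,0,0,0],[0,0,0,0]]]'
python3 -c "
from h import *
to(475.5,234,154,183.8)"
```

```text
time_s: 17.65
position: [0.4876, -0.2515, -0.0245]
eef_rot: [0.214, -3.134, -0.0]
force: [0.0, -0.3, 0.1]
grip_width: 0.0928
finger_force: 0.0
time_s: 18.45
position: [0.4877, -0.2515, -0.0243]
eef_rot: [0.214, -3.134, 0.0]
force: [-0.9, 0.4, -0.4]
grip_width: 0.0338
finger_force: 0.0
time_s: 18.75
position: [0.4877, -0.2515, -0.0243]
eef_rot: [0.214, -3.134, -0.0]
force: [-0.4, -0.3, 0.0]
grip_width: 0.03
finger_force: 30.0
time_s: 19.55
position: [0.4876, -0.2515, 0.1557]
eef_rot: [-0.104, 3.14, -0.0]
force: [-0.6, -0.2, -1.2]
grip_width: 0.0299
finger_force: 30.0
t 19.55 pos [ 0.4876 -0.2515  0.1557] x [-0.998 -0.066 -0.   ] y [-0.066  0.998 -0.   ] z [ 0. -0. -1.] w 0.0299 ff 29.999765753746033 F [-0.6 -0.2 -1.2] q [-0.52 -0.15  1.76 -0.    1.53 -2.16]
yaw now -176.2 turn -0.0 then dx -20.1 dy 485.2 dz 1.7
```

```bash
python3 -m pendant '[[[-0.001,0.02,0,0],[-0.002,0.038,0,0],[-0.002,0.045,0,0],[-0.002,0.045,0,0],[-0.002,0.045,0,0],[-0.002,0.045,0,0],[-0.002,0.045,0,0],[-0.002,0.045,0,0]]]'
python3 -m pendant '[[[-0.002,0.045,0,0],[-0.002,0.045,0,0],[-0.001,0.045,0,0],[0,0.022,0,0],[0,0,0.02,0],[0,0,0.03,0],[0,0,0,0],[0,0,0,0]]]'
python3 - <<'E'
from h import *
to(475.5,234,15,183.8)
for c in ('top',):
    im,d=capture(c); cal=get_calibration(c); cv2.imwrite(f'pics/{c}3.png',im)
    W=cloud(c,d,cal)
    for o in silhouettes(c,'slat_a')[:4]:
            m=o['pixels'];z=W[...,2][m]; zt=np.nanpercentile(z,85)
            print(c,round(o['p'],2),np.round(o['extent']),'top',round(zt*1000),rect(W,m,zt-.006,zt+.006))
E
```

```text
time_s: 20.35
position: [0.4799, 0.0785, 0.1542]
eef_rot: [0.104, -3.138, 0.0]
force: [0.8, 0.1, -0.7]
grip_width: 0.0299
finger_force: 30.0
time_s: 21.15
position: [0.475, 0.2334, 0.1052]
eef_rot: [0.104, -3.138, 0.001]
force: [0.3, 0.8, -0.4]
grip_width: 0.0295
finger_force: 30.0
t 21.15 pos [0.475  0.2334 0.1052] x [-0.998 -0.066  0.002] y [-0.066  0.998 -0.001] z [-0.002 -0.001 -1.   ] w 0.0295 ff 29.999801516532898 F [ 0.3  0.8 -0.4] q [ 0.41 -0.17  1.86  0.    1.45 -1.23]
yaw now -176.2 turn -0.0 then dx -0.5 dy 0.5 dz 90.2
top 0.74 [190. 265.  42.  65.] top 41 (array([474.5, 254.1]), array([143.8,  74.2]), 4.6, 39.2, 265)
top 0.7 [181. 259.  21.  80.] top 148 (array([484.2, 233.9]), array([151.4,  30.4]), 4.0, 146.8, 355)
top 0.6 [146. 304.   5.  11.] top 59 (array([393.9, 339.8]), array([19.1,  8.2]), -0.7, 57.4, 31)
top 0.17 [480. 239.  45.  59.] top 70 (array([ 541.4, -386.9]), array([120.2,  56. ]), -7.7, 69.0, 1478)
```

```bash
python3 -m pendant '[[[-0.0005,0.0005,0.03,0],[0,0,0.03,0],[0,0,0.015,0],[0,0,0.01,0],[0,0,0.004,0],[0,0,0.002,0],[0,0,0,0],[0,0,0,0]]]'
python3 -m pendant '[[[0,0,0,0],[0,0,0,0],[0,0,0,0]]]'
python3 -m pendant '[[[0,0,0,0],[0,0,0,0],[0,0,0,0],[0,0,0,0],[0,0,0,0]]]' 0.06
python3 -m pendant '[[[0,0,-0.02,0],[0,0,-0.04,0],[0,0,-0.04,0],[0,0,-0.04,0],[0,0,0,0],[0,0,0,0],[0,0,0,0]]]' 0.093
python3 -c "
from h import *
to(541,-386.3,0,172.3)"
```

```text
time_s: 22.05
position: [0.4765, 0.2345, 0.0157]
eef_rot: [-0.104, 3.139, 0.001]
force: [0.5, 0.5, 4.7]
grip_width: 0.0296
finger_force: 30.0
time_s: 22.35
position: [0.4765, 0.2345, 0.0157]
eef_rot: [-0.104, 3.139, 0.001]
force: [-0.6, -0.5, 6.0]
grip_width: 0.0302
finger_force: 30.0
time_s: 22.85
position: [0.476, 0.2342, 0.0146]
eef_rot: [0.104, -3.14, 0.0]
force: [0.3, 0.1, 0.2]
grip_width: 0.0594
finger_force: 0.0
time_s: 23.55
position: [0.4756, 0.2341, 0.1533]
eef_rot: [0.104, -3.138, 0.001]
force: [-0.2, -0.1, -0.8]
grip_width: 0.0931
finger_force: 0.0
t 23.55 pos [0.4756 0.2341 0.1533] x [-0.998 -0.066  0.002] y [-0.066  0.998 -0.001] z [-0.002 -0.001 -1.   ] w 0.0931 ff 0.0 F [-0.2 -0.1 -0.8] q [ 0.41 -0.19  1.8   0.    1.53 -1.23]
yaw now -176.2 turn 0.201 then dx -148.0 dy -606.0 dz 153.3
```

```bash
python3 -m pendant '[[[0,0,0,0.1],[0,0,0,0.101],[-0.0106,-0.0433,0,0],[-0.0106,-0.0433,0,0],[-0.0106,-0.0433,0,0],[-0.0106,-0.0433,0,0],[-0.0106,-0.0433,0,0],[-0.0106,-0.0433,0,0]]]'
python3 -m pendant '[[[-0.0106,-0.0433,0,0],[-0.0106,-0.0433,0,0],[-0.0106,-0.0433,0,0],[-0.0106,-0.0433,0,0],[-0.0106,-0.0433,0,0],[-0.0106,-0.0433,0,0],[-0.0106,-0.0433,0,0],[-0.0106,-0.0433,0,0]]]'
python3 -m pendant '[[[0,0,0,0],[0,0,0,0],[0,0,0,0],[0,0,0,0]]]'
python3 - <<'E'
from h import *
to(541,-386.3,-6,172.3)
for c in ('top','wrist','scene'):
    im,d=capture(c); cal=get_calibration(c); cv2.imwrite(f'pics/{c}4.png',im); np.savez(f'{c}4.npz',im=im,d=d)
    W=cloud(c,d,cal)
    for n in ('slat_a','carton'):
      for o in silhouettes(c,n)[:4]:
            m=o['pixels'];z=W[...,2][m]; zt=np.nanpercentile(z,85)
            print(c,n,round(o['p'],2),np.round(o['extent']),'top',round(zt*1000),rect(W,m,zt-.006,zt+.006))
E
```

```text
time_s: 24.35
position: [0.5034, -0.0335, 0.1533]
eef_rot: [-0.211, -3.133, -0.0]
force: [1.6, -0.0, -0.4]
grip_width: 0.0929
finger_force: 0.0
time_s: 25.15
position: [0.541, -0.388, 0.1527]
eef_rot: [-0.212, -3.132, -0.002]
force: [-0.2, 0.3, 0.4]
grip_width: 0.0928
finger_force: 0.0
time_s: 25.55
position: [0.5417, -0.3852, 0.1546]
eef_rot: [-0.21, -3.134, -0.0]
force: [0.2, 0.4, -0.6]
grip_width: 0.0926
finger_force: 0.0
t 25.55 pos [ 0.5417 -0.3852  0.1546] x [-0.991  0.133  0.   ] y [0.133 0.991 0.   ] z [-0.  0. -1.] w 0.0926 ff 0.0 F [ 0.2  0.4 -0.6] q [-0.66  0.11  1.51  0.    1.53 -2.09]
yaw now 172.3 turn 0.001 then dx 0.5 dy -1.2 dz 160.6
top slat_a 0.77 [196. 265.  18.  81.] top 59 (array([476.2, 234.8]), array([167.4,  31.2]), 3.9, 57.5, 1095)
top slat_a 0.75 [151. 270.  22.  80.] top 59 (array([469. , 334.1]), array([170. ,  33.2]), 2.9, 57.6, 1133)
top slat_a 0.49 [281. 205.  24.  21.] top 103 (array([610.2,  48.5]), array([20.4, 19.5]), -87.5, 103.4, 87)
top slat_a 0.32 [182. 267.  51.  69.] top 41 (array([473.8, 269.9]), array([144.5, 103.8]), 3.8, 39.5, 703)
top ca
[... 744 characters left out ...]
72.7, 54.5]), -13.0, 69.6, 3725)
scene slat_a 0.97 [394. 171.  58.  32.] top 60 (array([470.6, 333.8]), array([170.5,  36.6]), 4.3, 58.7, 430)
scene slat_a 0.83 [372. 189.  57.  38.] top 60 (array([479.8, 233.6]), array([171.1,  35. ]), 3.7, 58.7, 498)
scene carton 0.91 [199. 345.  60.  72.] top 72 (array([ 541. , -386.4]), array([122.4,  55.6]), -7.3, 70.9, 1504)
scene carton 0.78 [241. 422.  62.  84.] top 72 (array([ 718.4, -431.6]), array([123.,  56.]), -13.5, 70.6, 2201)
scene carton 0.72 [156. 299.  63.  41.] top 71 (array([ 379.2, -378.9]), array([118.9,  53.7]), 52.5, 70.6, 507)
scene carton 0.29 [327. 222.  16.  33.] top 91 (array([494.7,  37. ]), array([19.7,  9.6]), 38.1, 91.8, 28)
```

View pics/top4.png

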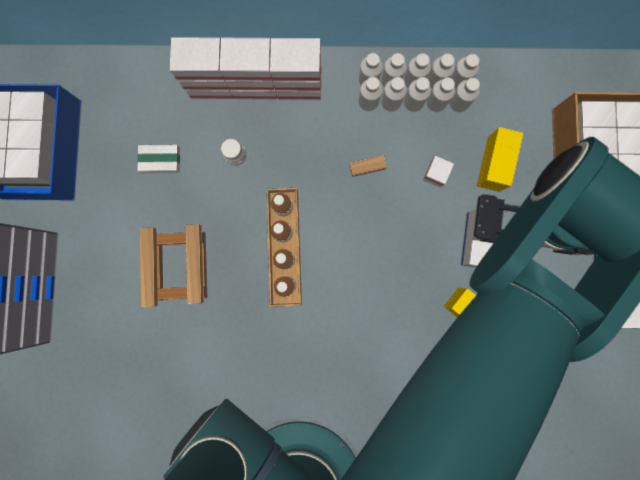

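The top view shows both slats on the crib, at about (149,267) and (194,264), within 4 mm of their seats. Bottles and bystanders are unmoved. Next is the carton.

```bash
python3 -m pendant '[[[0.0005,-0.0013,0.03,0],[0,0,0.04,0],[0,0,0.04,0],[0,0,0.03,0],[0,0,0.015,0],[0,0,0.005,0],[0,0,0,0],[0,0,0,0]]]'
python3 -m pendant '[[[0,0,0,0],[0,0,0,0],[0,0,0,0],[0,0,0,0],[0,0,0,0],[0,0,0,0],[0,0,0,0],[0,0,0,0]]]' 0.04 40
```

```text
time_s: 26.8
position: [0.5417, -0.3882, -0.0035]
eef_rot: [0.211, 3.133, -0.002]
force: [1.2, 0.6, 0.0]
grip_width: 0.0932
finger_force: 0.0
time_s: 27.6
position: [0.5409, -0.3876, -0.0052]
eef_rot: [-0.212, -3.134, -0.0]
force: [-0.9, 0.5, 1.4]
grip_width: 0.0541
finger_force: 40.0
```

```bash
python3 -m pendant '[[[0,0,0,0],[0,0,-0.01,0],[0,0,-0.025,0],[0,0,-0.035,0],[0,0,-0.035,0],[0,0,-0.035,0],[0,0,-0.02,0.05],[0,0,0,0.1]]]'
python3 -m pendant '[[[0,0,0,0.13],[0,0,0,0.13],[0,0,0,0.13],[0,0,0,0.13],[0,0,0,0.13],[0,0,0,0.13],[0,0,0,0.13],[0,0,0,0.13]]]'
python3 -m pendant '[[[0,0,0,0.11],[0,0,0,0.07],[0,0,0,0],[0,0,0,0],[0,0,0,0]]]'
python3 - <<'E'
from h import *
to(474,283.8,155,93.8)
for c in ('wrist','scene'):
    im,d=capture(c); cal=get_calibration(c); cv2.imwrite(f'pics/{c}5.png',im)
    W=cloud(c,d,cal)
    for o in silhouettes(c,'carton')[:3]:
            m=o['pixels'];z=W[...,2][m]; zt=np.nanpercentile(z,85)
            print(c,round(o['p'],2),np.round(o['extent']),'top',round(zt*1000),rect(W,m,zt-.006,zt+.006),'zmin',np.nanpercentile(z,[1,5]))
E
```

```text
time_s: 28.4
position: [0.5418, -0.3884, 0.1593]
eef_rot: [0.449, 3.105, -0.004]
force: [-0.3, -0.6, -2.9]
grip_width: 0.0537
finger_force: 40.0
time_s: 29.2
position: [0.5408, -0.3876, 0.1552]
eef_rot: [1.939, 2.472, -0.0]
force: [-0.5, -1.2, -2.2]
grip_width: 0.0538
finger_force: 40.0
time_s: 29.7
position: [0.5409, -0.3876, 0.1549]
eef_rot: [2.145, 2.295, -0.0]
force: [0.1, -0.5, -2.4]
grip_width: 0.0538
finger_force: 40.0
t 29.7 pos [ 0.5409 -0.3876  0.1549] x [-0.068  0.998 -0.   ] y [ 0.998  0.068 -0.   ] z [ 0. -0. -1.] w 0.0538 ff 39.9957150220871 F [ 0.1 -0.5 -2.4] q [-0.66  0.11  1.51 -0.    1.53 -0.73]
yaw now 93.9 turn 0.001 then dx 674.4 dy -22.2 dz -0.1
wrist 0.63 [537. 286. 203. 115.] top 70 (array([ 716.6, -431.4]), array([121.4,  53.9]), -13.7, 69.7, 9131) zmin [0.00339227 0.01487035]
wrist 0.62 [ 94. 196. 188. 178.] top 71 (array([ 376. , -378.1]), array([121.6,  54.8]), 51.7, 70.1, 14444) zmin [0.00541263 0.01979629]
wrist 0.56 [319. 307. 190. 303.] top 231 (array([ 539.9, -376.5]), array([99.5, 54.6]), -86.2, 230.0, 41401) zmin [0.18049294 0.22072684]
scene 0.92 [241. 422.  62.  86.] top 72 (array([ 717.9, -431.3]), array([122.7,  55.6]), -14.0, 70.6, 2199) zmin [0.00487428 0.01699289]
scene 0.8 [142. 299.  38.  40.] top 72 (array([ 361.9, -395.7]), array([72.6, 58.7]), 51.2, 71.0, 521) zmin [0.00628491 0.01299309]
scene 0.58 [181. 305.  85.  56.] top 231 (array([ 543.8, -421.8]), array([56.6, 50.7]), 5.0, 230.7, 735) zmin [0.00202113 0.16296041]
```

```bash
python3 -m pendant '[[[0.015,0,0,0],[0.03,-0.001,0,0],[0.04,-0.001,0,0],[0.04,-0.001,0,0],[0.04,-0.001,0,0],[0.04,-0.001,0,0],[0.04,-0.001,0,0],[0.04,-0.001,0,0]]]'
python3 -m pendant '[[[0.04,-0.001,0,0],[0.04,-0.001,0,0],[0.04,-0.001,0,0],[0.04,-0.001,0,0],[0.04,-0.001,0,0],[0.04,-0.002,0,0],[0.04,-0.002,0,0],[0.035,-0.002,0,0]]]'
python3 -m pendant '[[[0.03,-0.002,0,0],[0.025,-0.002,0,0],[0.015,-0.002,0,0],[0.003,0,0,0],[0,0,0,0],[0,0,0,0],[0,0,0,0],[0,0,0,0]]]'
python3 - <<'E'
from h import *
to(473,283.8,67.4,93.8)
for c in ('wrist','top','scene'):
    im,d=capture(c); cal=get_calibration(c); cv2.imwrite(f'pics/{c}6.png',im)
    W=cloud(c,d,cal)
    for n in ('carton','slat_a'):
      for o in silhouettes(c,n)[:3]:
            m=o['pixels'];z=W[...,2][m]; zt=np.nanpercentile(z,85)
            print(c,n,round(o['p'],2),np.round(o['extent']),'top',round(zt*1000),rect(W,m,zt-.006,zt+.006),'zmin',np.nanpercentile(z,[1,5]))
E
```

```text
time_s: 30.7
position: [0.5144, -0.1016, 0.1548]
eef_rot: [2.146, 2.294, 0.001]
force: [0.6, 0.2, -2.2]
grip_width: 0.0539
finger_force: 40.0
time_s: 31.5
position: [0.4822, 0.2121, 0.1549]
eef_rot: [2.146, 2.295, 0.001]
force: [1.1, -0.3, -2.0]
grip_width: 0.0537
finger_force: 40.0
time_s: 32.3
position: [0.4728, 0.2817, 0.1548]
eef_rot: [2.148, 2.292, 0.0]
force: [-0.5, -0.4, -1.8]
grip_width: 0.0536
finger_force: 40.0
t 32.3 pos [0.4728 0.2817 0.1548] x [-0.065  0.998 -0.   ] y [0.998 0.065 0.   ] z [ 0. -0. -1.] w 0.0536 ff 39.99568462371826 F [-0.5 -0.4 -1.8] q [ 0.49 -0.15  1.76 -0.    1.53  0.43]
yaw now 93.7 turn -0.001 then dx 2.1 dy 0.3 dz 87.4
wrist carton 0.79 [318. 305. 190. 302.] top 231 (array([471.9, 293. ]), array([99.2, 54.5]), -86.2, 230.0, 41438) zmin [0.18039381 0.22080513]
wrist slat_a 0.86 [315. 284. 231.  44.] top 58 (array([475.9, 237.6]), array([170.5,  26.7]), 3.3, 57.8, 1183) zmin [0.04053115 0.04436645]
wrist slat_a 0.58 [315. 156. 249.  44.] top 59 (array([467.7, 333.9]), array([170.4,  29.4]), 3.7, 57.9, 7295) zmin [0.04479887 0.05643642]
top carton 0.9
[... 691 characters left out ...]
arton 0.82 [388. 132.  45.  45.] top 231 (array([473.8, 276.8]), array([114.7,  57.5]), -85.3, 230.5, 440) zmin [0.1631121  0.16695017]
scene carton 0.76 [243. 422.  67.  87.] top 72 (array([ 718. , -431.5]), array([123.7,  55.8]), -13.7, 70.6, 2241) zmin [0.00095326 0.01217234]
scene carton 0.64 [156. 296.  62.  43.] top 72 (array([ 376.4, -377.3]), array([119.8,  58.2]), 52.5, 70.9, 1172) zmin [0.00283282 0.00901458]
scene slat_a 0.96 [393. 170.  57.  31.] top 60 (array([471. , 333.1]), array([171.4,  36.4]), 3.4, 58.6, 432) zmin [0.01012954 0.041751  ]
scene slat_a 0.82 [372. 186.  55.  36.] top 60 (array([479.3, 234.9]), array([169.2,  35. ]), 3.3, 58.6, 470) zmin [0.04091284 0.04482675]
```

```bash
python3 -m pendant '[[[0.0015,0,0.015,0],[0,0,0.02,0],[0,0,0.02,0],[0,0,0.015,0],[0,0,0.01,0],[0,0,0.005,0],[0,0,0,0],[0,0,0,0]]]'
python3 -m pendant '[[[0,0,0,0],[0,0,0,0],[0,0,0,0],[0,0,0,0],[0,0,0,0]]]'
python3 - <<'E'
from h import *
to(473,283.8,69,93.8)
for c in ('wrist','top','scene'):
    im,d=capture(c); cal=get_calibration(c); cv2.imwrite(f'pics/{c}7.png',im)
    W=cloud(c,d,cal)
    for n in ('carton','slat_a'):
      for o in silhouettes(c,n)[:2]:
            m=o['pixels'];z=W[...,2][m]; zt=np.nanpercentile(z,85)
            print(c,n,round(o['p'],2),np.round(o['extent']),'top',round(zt*1000),rect(W,m,zt-.006,zt+.006),'zmin',np.nanpercentile(z,[1,5]))
im=cv2.imread('pics/scene7.png')[110:260,300:500]; cv2.imwrite('pics/v7.png',cv2.resize(im,(800,600),interpolation=cv2.INTER_CUBIC))
E
```

```text
time_s: 33.55
position: [0.4728, 0.284, 0.0704]
eef_rot: [2.147, 2.293, 0.001]
force: [-0.2, 0.2, -1.8]
grip_width: 0.0537
finger_force: 40.0
time_s: 34.05
position: [0.4725, 0.2839, 0.0698]
eef_rot: [2.147, 2.293, 0.0]
force: [-0.5, -0.1, -2.3]
grip_width: 0.0538
finger_force: 40.0
t 34.05 pos [0.4725 0.2839 0.0698] x [-0.066  0.998  0.   ] y [0.998 0.066 0.   ] z [ 0.  0. -1.] w 0.0538 ff 39.995670318603516 F [-0.5 -0.1 -2.3] q [ 0.49 -0.1   1.85 -0.    1.39  0.43]
yaw now 93.8 turn -0.0 then dx -0.1 dy 0.5 dz 0.8
wrist carton 0.82 [317. 307. 189. 300.] top 146 (array([471.7, 295. ]), array([99.3, 54.5]), -86.0, 144.9, 41181) zmin [0.09654357 0.13747085]
wrist slat_a 0.71 [312. 174. 352.  66.] top 59 (array([467.9, 333.9]), array([170.4,  30. ]), 3.8, 57.8, 12613) zmin [0.05006721 0.0564438 ]
top carton 0.96 [479. 317.  75.  54.] top 70 (array([ 377.1, -377.2]), array([121.6,  54.1]), 51.9, 69.0, 1531) zmin [-0.0002153   0.01342201]
top carton 0.77 [502. 158.  48.  63.] top 70 (array([ 717.9, -430.8]), array([120. ,  54.6]), -13.2, 69.0, 1372) zmin [0.0030045  0.01359356]
top slat_a 0.96 [195. 265.  16.  80.] top 59 (array([477.1, 234.8]), array([169.7,  31.8]), 4.2, 57.5, 851) zmin [0.04241177 0.04776956]
top slat_a 0.54 [146. 231.   8.   2.] top 60 None zmin [0.05569227 0.05626469]
scene carton 0.75 [157. 297.  63.  42.] top 72 (array([ 376.2, -377.2]), array([119.9,  57.9]), 51.7, 70.9, 1194) zmin [0.00428358 0.010246  ]
scene carton 0.61 [243. 420.  66.  89.] top 72 (array([ 717.9, -431.2]), array([123.1,  56. ]), -13.8, 70.6, 2232) zmin [0.00084853 0.01299848]
scene slat_a 0.67 [373. 188.  54.  37.] top 60 (array([478.4, 234.9]), array([170.6,  37.7]), 4.3, 58.5, 471) zmin [0.00118311 0.03988056]
scene slat_a 0.66 [407. 176.  29.  20.] top 59 (array([520.5, 336.8]), array([71. , 35.9]), 2.5, 58.3, 200) zmin [0.00184198 0.04175925]
```

View pics/v7.png

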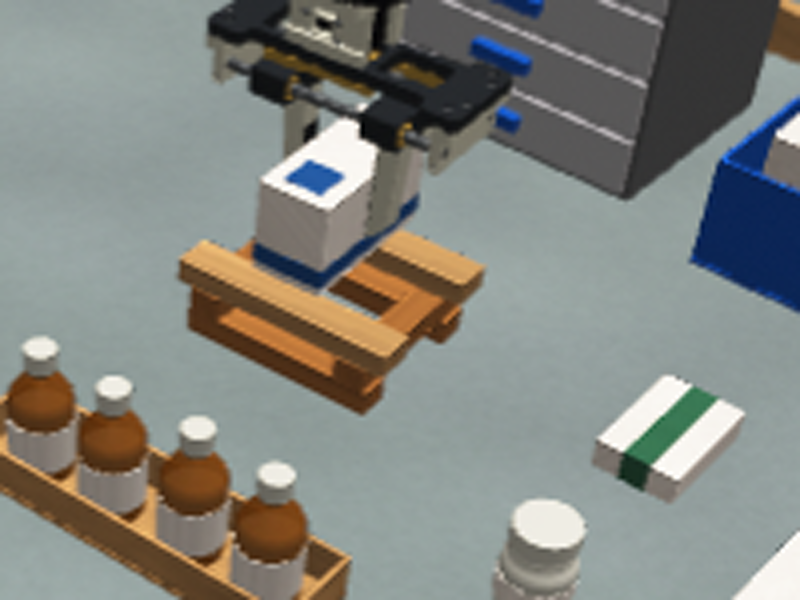

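The enlarged scene crop shows the carton held level, crosswise over the two slats. Its blue-square end is at about (315,175) in the crop, its top is about 145 mm up, and it clears the slats by about 17 mm. Bottles and bystanders are undisturbed.

```bash
python3 -c "
from station import *
print(hand_in())"
```

```text
the job is handed in; nothing more can be done
None
```

Job handed in at about 34 s, verdict not shown: both slats are within about 4 mm of their seats, and the carton is still held level, centred and crosswise about 17 mm above them; I saw nothing else move.

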